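Find the hidden battery-door release under the glaze scale

ROBOT

A 6-joint arm with a two-finger parallel gripper is mounted at the origin on the work surface. World frame = base frame: x ahead of the robot, y to its left, z up, the work surface at z = 0. Lengths are in m, angles in rad, forces in N, time in s.
With the tool pointing down it reaches from about 0.4 to 0.825 m from the base axis. Payload 7 kg.
Tool frame: the origin (TCP) lies at the very end of the fingers, on their centre line; the grasp point (between the pads) lies 19 mm behind it; x points along the fingers, y is the direction in which the jaws open and shut, and the axes are right-handed (so a half turn about x gives the same grasp; the last joint's range is limited). The gripper opens to 88 mm and grips with 3 to 60 N. Pads are 19 mm wide; open, the fingers measure 130 mm over their backs; the gripper's body (78 mm by 193 mm) begins 47 mm behind the grasp point.
Start: joints at [1.488, 0.359, 0.012, 0, -1.224, -0.288], TCP at [0.245, 0.629, 0.227] pointing down, gripper open.
Joint ranges: [-3.07, 3.07], [-1.43, 2.12], [-1.02, 1.25], [-3.03, 1.67], [-3.05, -0], [-3.03, 3.03]. Speed limits (rad/s): [2.39, 2.39, 3.01, 3.14, 3.14, 3.14].

INTERFACE

Orientations are given as [roll, pitch, yaw] about the fixed x, y, z axes, in that order (R = Rz(yaw) Ry(pitch) Rx(roll)).
In Python, from station import arm gives the robot as it stands.
- The arm moves only by the shell command python3 -m inch 'ROWS' [OPENING] [FORCE]. ROWS is text: rows parted by semicolons, each of 6 numbers parted by spaces: the shift along the world's x, y, z in units of 30 mm (1.0 is 30 mm), then the turn, a rotation vector about the world's x, y, z in units of 5 degrees (1.0 is 5 degrees). In form: dx dy dz wx wy wz; .... A call has 1 to 12 rows; each row shifts and turns the commanded pose from where the row before left it; what a row does not reach is not made up. A row lasts 1/8 s, in which the tool goes at most 62.5 mm and 10.7 degrees, less where a joint would pass 70% of its speed; a pose out of reach is approached as far as the arm can. A call is refused whole if a number of a shift passes 1 or a number of a turn 1, either way. A call with a gripper value outside its range is refused whole. OPENING is the opening, from 0 (shut) to 1 (fully open), set as the call begins (- or left out, the last holds). The fingers move at their own pace and stop on an object; FORCE is the grip in N (left out, the last holds). Time passes only in rows, so rows that do not move let the fingers close. It gives the time, the measured TCP pose, the force and the opening at its end, in the units of the state.
- arm.get_state(): the state, without advancing time (a new reading comes with each control period).
- arm.grab_frame(name): name is "scene" or "top" or "wrist"; returns a dict with "frame" (400x640x3 uint8, red, green, blue), "range_z" (400x640 float32, m along the optical axis (not along the pixel's ray), 0 where there is no reading), "mtx" (3x3 intrinsics, pixels), "pose" (4x4, takes a point from camera to world coordinates). Camera axes: x right, y up, looking along -z (the intrinsics and any distortion apply to the point x, -y, -z); pixel columns grow to the right and rows downward; lengths in m; the calibration is good to about 2 mm. A picture is of the moment at which its call begins.
- arm.job_done(): hands the job in, once; it reports no verdict.
Trained networks look in a picture, given as the dict that the camera call returned (one of the last four; its "shot" number tells which), for a name from the list of things; names that differ only in an ending like _2 or _b are one class to them, and where a whole thing is asked for, a point or a joint stands for the part that bears it (a point fixed in the world has none). Each returns a list of dicts, best first, with "confidence" (0 to 1); they miss things now and then, are a little off and sometimes report something else, mostly with a low value. They report only what shows in the picture. A call takes as long as a camera call.
- arm.search_frame(picture, target): "extent" ([centre column, centre row, width, height] as shares, 0 to 1, of the picture: columns of its width, rows of its height, round what is visible of it).
- arm.masks_of(picture, target): "mask" (400x640 bool, what is visible of it) and "extent" ([centre column, centre row, width, height] as shares, 0 to 1, of the picture: columns of its width, rows of its height, round what is visible of it).
- arm.place_of(picture, target): "position" ([column, row] as shares, 0 to 1, of the picture: columns of its width, rows of its height: a listed point, or the origin of a listed thing).
The state is a dict: "t": time; "q": joint angles; "qd": joint speeds; "joint_efforts": joint torques, N m; "eef_pos": TCP position; "ee_rot": TCP orientation; "force": force on the tool from outside, world axes, zero at the start; "moment": the same for the moment, N m; "width": finger opening in m.
Only numpy, scipy, OpenCV 4.12 (cv2) and the standard library are available. Lean on these libraries where they do the work, as an engineer would, in place of code of your own. Each camera call takes 0.05 s, during which the arm holds its last target. There are 200 camera calls.

TASK

The glaze scale lies upside down on the bench, and one of the four identical flush discs on its underside is the hidden release of its battery door; the others are dead plugs. With the fingertips closed, push gently on the discs until you find the one that gives, press it in so that the battery door springs open, then take the hand clear and leave the door standing open. Pick nothing up, and leave the things around the scale where they are.

Things in the scene. Friction and masses are not known exactly. Their poses are not given: they have to be found in the camera images.
- scale: the bench scale, upside down, heavy and fixed to the bench (it does not shift when pushed): a grey plastic housing 200 mm (its x) by 300 mm (its y), 65 mm high. Origin at the centre of its underside on the bench; its z points up. Its flat top panel is 65 mm above the bench; a rubber foot (16 mm across, 9 mm high) stands on the panel in each corner, centred 11 mm in from the edges. The battery door lies in the middle of the panel.
- disc0 (a point): centre of the top face of the flush disc at scale x -55, y -100 mm. All four discs look the same: grey, round, 52 mm across, their top 1.5 mm below the panel in a 55 mm round hole. One of them, different from run to run, is the live release; the other three are rigid and do not move.
- disc1 (a point): the same for the disc at scale x -55, y +100 mm
- disc2 (a point): the same for the disc at scale x +55, y -100 mm
- disc3 (a point): the same for the disc at scale x +55, y +100 mm
- catch (a joint): how far the live disc is pushed in, in m: 0 at rest, 0.006 fully in. It is sprung (about 1 N to start it, 4 N fully in), comes back up when let go, and frees the door at about 4 mm.
- battery_door (a joint): opening of the battery door in rad: 0 shut and flush with the panel, 0.5 fully open. A grey plate 80 mm (scale x) by 110 mm (scale y), 4 mm thick, hinged on its +x edge; once freed it springs up by itself within about half a second and stays up, its free edge some 38 mm above the panel.
- door_edge (a point): middle of the battery door's free edge (scale x -40 mm when shut), on its outer face
- mug: bystander: white mug, 80 mm across and 85 mm high, standing beside the scale; origin under its centre
- jar: bystander: glaze jar, 64 mm across and 85 mm high, standing beside the scale; origin under its centre
- brush: bystander: brush about 170 mm long lying on the bench beyond the scale; origin at its underside near the middle
- cell: bystander: spare battery cell standing upright, 26 mm across and 49 mm high; origin under its centre

How it is judged:
On the way:
1. the live disc is pushed in with the fingers (value of joint catch above 0.003 m and contact force between the fingers and anything else above 0.5 N).
At the end, for the whole second after the job is handed in: The battery door stands open (more than 0.35 rad), the live disc has come back up (less than 2 mm in), and the mug, jar, cell and brush are within 20 mm of where they began (value of joint battery_door above 0.35 rad and value of joint catch below 0.002 m and distance of each of mug, jar, cell, brush from where it was at the start of the episode below 0.02 m); the robot touches nothing.
It fails at once if a bystander is picked up, pushed away or knocked over (distance of any of mug, jar, cell, brush from where it was at the start of the episode above 0.02 m or angle between any of mug, jar, cell's own z axis and vertical above 0.4 rad).
It fails at once if the hand leans hard on something (more than 60 N) (contact force between the fingers and anything else above 60 N).
It also fails if it takes over 54 s, if anything falls off the work surface, if the arm or the gripper's body presses on something with over 40 N, if the wrist force passes 120 N, or if a joint passes its speed limit or range.

## Working session

There is one attempt and no reset: what is moved stays moved. The work goes in short steps, Python scripts to look and compute and a shell command to move; the robot and the scene stay as the last step left them, time stands still between calls to the robot, and variables do not carry over. Pictures are saved under pics/ and viewed, about 8 in all and at most 12, crops included, and the job is handed in when it is done.

```bash
mkdir -p pics; cat > h.py <<'E'
from station import arm
import numpy as np, cv2
def world(p,u,v,r=3):
    """median world point around pixel (u,v)"""
    u0,v0=int(round(u)),int(round(v))
    d=p["range_z"][max(0,v0-r):v0+r+1,max(0,u0-r):u0+r+1]; d=d[d>0]
    if d.size==0: return None
    z=np.median(d); K=p["mtx"]
    c=np.array([(u-K[0,2])/K[0,0]*z,-(v-K[1,2])/K[1,1]*z,-z,1])
    return (p["pose"]@c)[:3]
def save(p,n): cv2.imwrite(f"pics/{n}.png",p["frame"][:,:,::-1])
E
python3 - <<'E'
from h import *
np.set_printoptions(precision=3,suppress=True)
s=arm.get_state(); print(s["t"],s["eef_pos"],s["ee_rot"],s["force"],s["width"])
for c in ("top","scene"):
    p=arm.grab_frame(c); save(p,c+"0")
    for n in ("scale","disc0","disc1","disc2","disc3","door_edge","mug","jar","cell","brush"):
        for r in arm.place_of(p,n)[:2 if n!="scale" else 1]:
            u,v=r["position"][0]*640,r["position"][1]*400
            print(c,n,round(r["confidence"],2),round(u),round(v),world(p,u,v))
E
```

```text
0.0 [0.244 0.629 0.226] [ 1.663  1.569 -1.849] [-0.237 -0.881  0.115] 0.08761738579972829
top scale 0.64 344 208 [ 0.569 -0.027  0.065]
top disc0 0.91 296 193 [0.606 0.08  0.063]
top disc0 0.86 395 216 [ 0.549 -0.142  0.063]
top disc1 0.91 296 193 [0.606 0.08  0.063]
top disc1 0.86 395 216 [ 0.549 -0.142  0.063]
top disc2 0.91 296 193 [0.606 0.08  0.063]
top disc2 0.86 395 216 [ 0.549 -0.142  0.063]
top disc3 0.91 296 193 [0.606 0.08  0.063]
top disc3 0.86 395 216 [ 0.549 -0.142  0.063]
top door_edge 0.66 343 208 [ 0.57  -0.025  0.065]
top door_edge 0.65 352 218 [ 0.547 -0.044  0.064]
top mug 0.73 243 197 [0.61  0.211 0.004]
top jar 0.86 448 206 [ 0.569 -0.263  0.06 ]
top cell 0.6 428 158 [ 0.693 -0.239  0.019]
top brush 0.73 337 140 [ 0.744 -0.021  0.017]
scene scale 0.65 294 219 [ 0.666 -0.046  0.065]
scene disc0 0.92 320 174 [0.509 0.053 0.064]
scene disc0 0.92 259 228 [ 0.675 -0.12   0.064]
scene disc1 0.92 320 174 [0.509 0.053 0.064]
scene disc1 0.92 259 228 [ 0.675 -0.12   0.064]
scene disc2 0.92 320 174 [0.509 0.053 0.064]
scene disc2 0.92 259 228 [ 0.675 -0.12   0.064]
scene disc3 0.92 320 174 [0.509 0.053 0.064]
scene disc3 0.92 259 228 [ 0.675 -0.12   0.064]
scene door_edge 0.72 259 225 [ 0.664 -0.119  0.063]
scene door_edge 0.56 287 190 [ 0.558 -0.036  0.066]
scene mug 0.94 395 206 [0.64  0.192 0.038]
scene jar 0.77 176 235 [ 0.613 -0.284  0.028]
scene cell 0.73 194 271 [ 0.708 -0.256  0.009]
```

```bash
python3 - <<'E'
from h import *
np.set_printoptions(precision=3,suppress=True)
p=arm.grab_frame("top"); 
for r in arm.place_of(p,"disc0"):
    u,v=r["position"][0]*640,r["position"][1]*400
    print(round(r["confidence"],2),round(u),round(v),world(p,u,v))
im=p["frame"][90:290,200:480,::-1]
cv2.imwrite("pics/topc.png",cv2.resize(im,None,fx=2.8,fy=2.8,interpolation=cv2.INTER_CUBIC))
# panel rectangle from depth
K=p["mtx"]; v,u=np.mgrid[0:400,0:640]; z=p["range_z"]
c=np.stack([(u-K[0,2])/K[0,0]*z,-(v-K[1,2])/K[1,1]*z,-z,np.ones_like(z)],-1)
w=(c@p["pose"].T)[...,:3]
m=((abs(w[...,2]-.065)<.005)&(z>0)).astype(np.uint8)
n,l,st,ce=cv2.connectedComponentsWithStats(m); k=1+np.argmax(st[1:,4])
P=w[l==k][:,:2].astype(np.float32); print(st[k],cv2.minAreaRect(P))
E
```

```text
0.96 394 214 [ 0.553 -0.139  0.063]
0.94 379 165 [ 0.668 -0.111  0.063]
0.66 295 193 [0.608 0.083 0.063]
0.63 245 200 [0.604 0.208 0.005]
0.56 308 236 [0.51  0.055 0.063]
[  270   144   152   118 11155] ((0.585878849029541, -0.029911398887634277), (0.20057204365730286, 0.3006126880645752), 13.57224178314209)
```

View pics/topc.png

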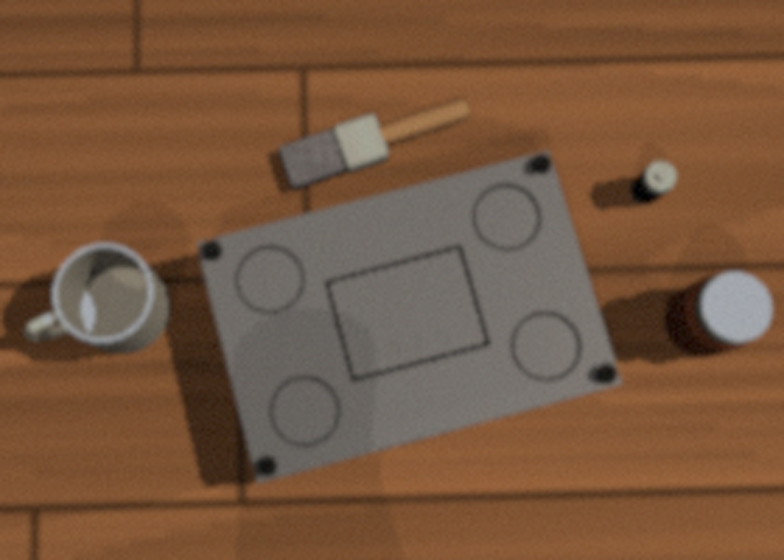

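View pics/scene0.png

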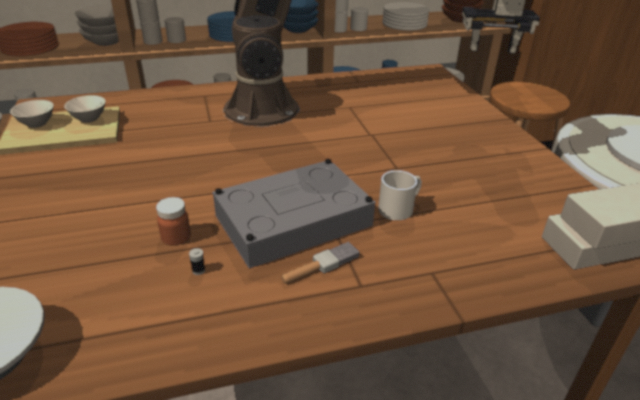

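The crop shows the scale rotated about 13.6°, with discs at crop pixels (270,278), (505,215), (545,345) and (305,410). The depth rectangle measures 200.6 × 300.6 mm, centred at (0.586, -0.030), which puts the discs at (.616,.080), (.509,.054), (.556,-.140) and (.663,-.114). The network's points agree with these to within about 3 mm. I'll start with the far-left disc.

```bash
python3 -m inch '.62 -.915 0 0 0 0;.62 -.915 0 0 0 0;.62 -.915 0 0 0 0;.62 -.915 0 0 0 0;.62 -.915 0 0 0 0;.62 -.915 0 0 0 0;.62 -.915 0 0 0 0;.62 -.915 0 0 0 0;.62 -.915 0 0 0 0;.62 -.915 0 0 0 0' 0 20; python3 -m inch '.62 -.915 0 0 0 0;.62 -.915 0 0 0 0;.62 -.915 0 0 0 0;.62 -.915 0 0 0 0;.62 -.915 0 0 0 0;.62 -.915 0 0 0 0;.62 -.915 0 0 0 0;.62 -.915 0 0 0 0;.62 -.915 0 0 0 0;.62 -.915 0 0 0 0;0 0 0 0 0 0;0 0 0 0 0 0'
python3 - <<'E'
from h import *
from scipy.spatial.transform import Rotation as R
s=arm.get_state(); print(s["eef_pos"],s["force"],s["width"],s["t"]); print(R.from_euler('xyz',s["ee_rot"]).as_matrix().round(3))
p=arm.grab_frame("wrist"); save(p,"w1")
for r in arm.place_of(p,"disc0"):
    u,v=r["position"][0]*640,r["position"][1]*400
    print(round(r["confidence"],2),round(u),round(v),world(p,u,v))
E
```

```text
t: 2.45
eef_pos: [0.4311, 0.3537, 0.2268]
ee_rot: [-1.838, 1.57, 0.933]
force: [-0.1, 0.4, 0.3]
width: 0.0005
t: 3.95
eef_pos: [0.6164, 0.0801, 0.2264]
ee_rot: [0.258, 1.571, 3.029]
force: [-0.2, 0.4, 0.6]
width: 0.0005
[0.61642549 0.08013701 0.22643082] [-0.24508689  0.35738068  0.56231385] 0.0004588015375510328 3.95
[[-0.    -0.363 -0.932]
 [ 0.    -0.932  0.363]
 [-1.     0.     0.   ]]
```

View pics/w1.png

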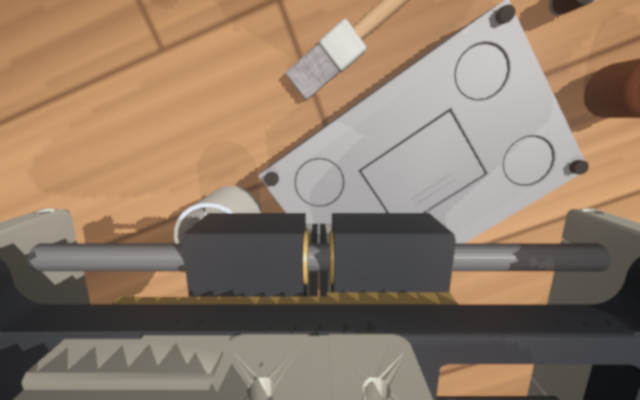

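The wrist view shows the disc at (320,182), ahead of the closed fingers. I'll go down and check its position while descending.

```bash
python3 - <<'E'
from h import *
p=arm.grab_frame("wrist")
for uv in ((320,182),(482,71),(528,160)): print(uv,world(p,*uv).round(4))
E
python3 -m inch '0 0 -.75 0 0 0;0 0 -.75 0 0 0;0 0 -.75 0 0 0;0 0 -.75 0 0 0;0 0 -.75 0 0 0;0 0 -.75 0 0 0;0 0 -.5 0 0 0;0 0 0 0 0 0;0 0 0 0 0 0'
```

```text
(320, 182) [0.6156 0.0789 0.0639]
(482, 71) [ 0.663  -0.1152  0.0636]
(528, 160) [ 0.5563 -0.1406  0.0635]
t: 5.22
eef_pos: [0.6171, 0.0805, 0.0774]
ee_rot: [-2.568, 1.57, 0.203]
force: [-0.3, 0.6, 0.9]
width: 0.0005
```

```bash
python3 -m inch '-.02 -.02 -.2 0 0 0;0 0 -.15 0 0 0;0 0 -.05 0 0 0;0 0 0 0 0 0;0 0 0 0 0 0'; python3 -m inch '0 0 -.035 0 0 0;0 0 0 0 0 0;0 0 0 0 0 0'; python3 -m inch '0 0 -.035 0 0 0;0 0 0 0 0 0;0 0 0 0 0 0'
```

```text
t: 5.85
eef_pos: [0.6161, 0.0795, 0.0646]
ee_rot: [-2.735, 1.571, 0.036]
force: [-0.4, -0.1, 0.4]
width: 0.0006
t: 6.22
eef_pos: [0.6162, 0.0796, 0.0639]
ee_rot: [-2.575, 1.57, 0.196]
force: [-0.9, 0.6, 3.3]
width: 0.0007
t: 6.6
eef_pos: [0.6162, 0.0796, 0.0638]
ee_rot: [-2.699, 1.57, 0.072]
force: [-4.2, 0.1, 12.0]
width: 0.0001
```

The disc at (.616,.080) is dead: the force reached 12 N with no travel. Moving to (.509,.054).

```bash
python3 -m inch '0 0 .65 0 0 0;-.89 -.21 0 0 0 0;-.89 -.21 0 0 0 0;-.89 -.21 0 0 0 0;-.89 -.21 0 0 0 0;0 0 0 0 0 0;0 0 -.35 0 0 0;0 0 -.18 0 0 0;0 0 0 0 0 0;0 0 0 0 0 0'; python3 -m inch '0 0 -.04 0 0 0;0 0 0 0 0 0;0 0 0 0 0 0'; python3 -m inch '0 0 -.04 0 0 0;0 0 0 0 0 0;0 0 0 0 0 0'
```

```text
t: 7.85
eef_pos: [0.5094, 0.0543, 0.0658]
ee_rot: [0.977, 1.57, -2.536]
force: [-0.0, 0.6, -0.3]
width: 0.0005
t: 8.22
eef_pos: [0.5093, 0.0543, 0.065]
ee_rot: [-2.367, 1.571, 0.404]
force: [-0.3, 0.3, 0.3]
width: 0.0004
t: 8.6
eef_pos: [0.5093, 0.0544, 0.0638]
ee_rot: [-2.487, 1.57, 0.283]
force: [-0.1, 0.1, 2.3]
width: 0.0006
```

```bash
python3 -m inch '0 0 -.04 0 0 0;0 0 0 0 0 0;0 0 0 0 0 0'
```

```text
t: 8.98
eef_pos: [0.5094, 0.0544, 0.0638]
ee_rot: [-2.744, 1.57, 0.027]
force: [-5.8, 0.5, 15.4]
width: 0.0004
```

Dead too: 15 N with no travel. Next is (.556,-.140).

```bash
python3 -m inch '0 0 .7 0 0 0;.222 -.926 0 0 0 0;.222 -.926 0 0 0 0;.222 -.926 0 0 0 0;.222 -.926 0 0 0 0;.222 -.926 0 0 0 0;.222 -.926 0 0 0 0;.222 -.926 0 0 0 0;0 0 0 0 0 0;0 0 -.35 0 0 0;0 0 -.2 0 0 0;0 0 0 0 0 0';  python3 -m inch '0 0 -.05 0 0 0;0 0 0 0 0 0;0 0 0 0 0 0'; python3 -m inch '0 0 -.04 0 0 0;0 0 0 0 0 0;0 0 0 0 0 0'
```

```text
t: 10.48
eef_pos: [0.5552, -0.1395, 0.0661]
ee_rot: [0.389, 1.569, -3.122]
force: [0.0, -0.1, -0.2]
width: 0.0008
t: 10.85
eef_pos: [0.5559, -0.1401, 0.0657]
ee_rot: [-2.739, 1.57, 0.032]
force: [-0.7, -0.2, -0.9]
width: 0.0002
t: 11.22
eef_pos: [0.5558, -0.1402, 0.0642]
ee_rot: [-0.387, 1.571, 2.384]
force: [0.3, -0.4, 0.5]
width: 0.0002
```

```bash
python3 -m inch '0 0 -.04 0 0 0;0 0 0 0 0 0;0 0 0 0 0 0';python3 -m inch '0 0 -.03 0 0 0;0 0 0 0 0 0;0 0 0 0 0 0'
```

```text
t: 11.6
eef_pos: [0.5559, -0.1402, 0.0632]
ee_rot: [-2.967, 1.571, -0.196]
force: [-0.4, 0.2, 1.8]
width: 0.0005
t: 11.98
eef_pos: [0.5559, -0.1402, 0.0622]
ee_rot: [2.947, 1.571, -0.566]
force: [0.3, -0.9, 3.6]
width: 0.0004
```

It gives: it has travelled 1.5 mm under only 2–4 N. Pressing further.

```bash
python3 -m inch '0 0 -.05 0 0 0;0 0 -.05 0 0 0;0 0 -.03 0 0 0;0 0 0 0 0 0;0 0 0 0 0 0'
python3 - <<'E'
from h import *
p=arm.grab_frame("top"); print([world(p,320+a,210).round(3).tolist() for a in (20,30)])
m=p["range_z"]
E
```

```text
t: 12.6
eef_pos: [0.5559, -0.1402, 0.0583]
ee_rot: [2.355, 1.571, -1.157]
force: [0.0, -1.7, 3.3]
width: 0.0003
[[0.51, 0.013, 0.515], [0.514, -0.001, 0.478]]
```

```bash
python3 -m inch '0 0 -.015 0 0 0;0 0 0 0 0 0;0 0 0 0 0 0;0 0 .3 0 0 0;0 0 .8 0 0 0;0 0 1 0 0 0;0 0 1 0 0 0;0 0 1 0 0 0;0 0 1 0 0 0;0 0 0 0 0 0'
python3 - <<'E'
from h import *
p=arm.grab_frame("scene"); cv2.imwrite("pics/s2.png",cv2.resize(p["frame"][130:300,130:450,::-1],None,fx=2.4,fy=2.4,interpolation=cv2.INTER_CUBIC))
E
```

```text
t: 13.9
eef_pos: [0.5567, -0.14, 0.2135]
ee_rot: [-2.67, 1.567, 0.101]
force: [-0.2, 0.1, -0.7]
width: 0.0005
```

View pics/s2.png

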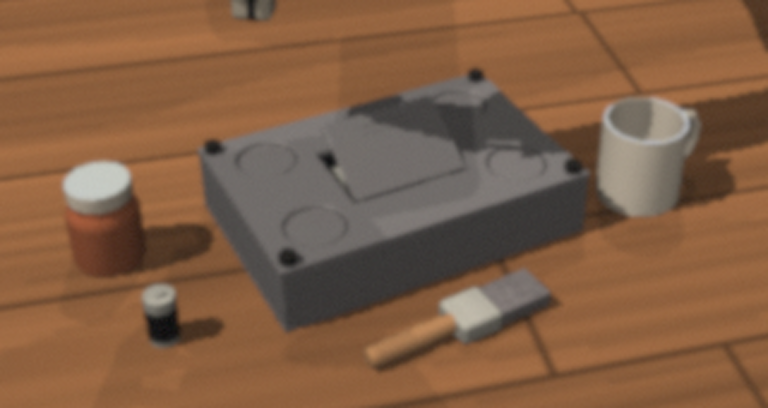

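The door stands open, with its free edge raised near crop pixels (330,130)–(400,100) and a gap at (330,160). The hand is clear and the bystanders are in place. One last depth check, then I'll hand the job in.

```bash
python3 - <<'E'
from h import *
p=arm.grab_frame("scene"); K=p["mtx"]; v,u=np.mgrid[0:400,0:640]; z=p["range_z"]
w=(np.stack([(u-K[0,2])/K[0,0]*z,-(v-K[1,2])/K[1,1]*z,-z,np.ones_like(z)],-1)@p["pose"].T)[...,:3]
d=w[...,:2]-[.586,-.030]; a=np.radians(13.57)
sx=d[...,0]*np.cos(a)+d[...,1]*np.sin(a); sy=-d[...,0]*np.sin(a)+d[...,1]*np.cos(a)
m=(abs(sx)<.045)&(abs(sy)<.05)&(z>0)&(w[...,2]<.13)
print("max door z",np.percentile(w[...,2][m],98), "at sx",np.median(sx[m&(w[...,2]>.095)]))
for n in ("mug","jar","cell","brush"):
    for r in arm.place_of(p,n)[:1]:
        c,q=r["position"][0]*640,r["position"][1]*400; print(n,round(c),round(q))
s=arm.get_state(); print(s["t"],s["force"])
E
python3 -m inch '0 0 .5 0 0 0;0 0 0 0 0 0;0 0 0 0 0 0' && python3 -c "
from station import arm; arm.job_done()"
```

```text
max door z 0.10252700713382042 at sx -0.02117431170646971
mug 396 209
jar 178 237
cell 198 269
brush 321 267
14.2 [0.92116167 0.10569927 0.7376349 ]
t: 14.58
eef_pos: [0.5558, -0.1401, 0.2259]
ee_rot: [-2.207, 1.57, 0.564]
force: [0.4, -0.5, 0.2]
width: 0.0004
the job is handed in; nothing more can be done
```

The battery door is open and standing up. I handed the job in at about 14.6 s; it reports no verdict.

- **Finding the live disc:** With the fingers closed, I pushed on three discs. The ones at world (.616, .080) and (.509, .054) were rigid, taking 12 N and 15 N with no travel. The one at (.556, -.140) gave under 2–4 N, and I pressed it in a little over 5 mm. I did not need to touch the fourth disc.
- **Door:** After I lifted the hand, the last picture showed the door up. By depth, its edge is about 37.5 mm above the panel, against the 38 mm expected.
- **Hand:** It is about 16 cm above the panel, touching nothing, with the measured force near zero.
- **Mug, jar and cell:** The network's points for these moved by 1–4 pixels from the first picture, which I take as detection noise; I did not work out positions in mm. They look unmoved in the picture.
- **Brush:** The scene camera had no first detection of it, so I only compared it by eye. It also looks unmoved.
- **Not measured directly:** That the disc came back up was not measured. The hand is off it and it is sprung, and it looks flush in the last picture.

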